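# Free the child-safety catch of a bench cupboard and open its door

### The arm

A 7-joint arm with a two-finger parallel gripper is mounted at the origin on a cart in front of the work surface, level with it; the furniture and walls round the work are solid. World frame = base frame: x ahead of the robot, y to its left, z up, the work surface at z = 0. Lengths are in m, angles in degrees, forces in N, time in s.
With the tool pointing down it reaches from about 0.425 to 0.95 m from the base axis. Payload 4.7 kg.
Tool frame: the origin (TCP) lies at the very end of the fingers, on their centre line; the grasp point (between the pads) lies 19 mm behind it; z points along the fingers, y is the line along which they close (so a half turn about z gives the same grasp; the last joint's range is limited). The gripper opens to 85 mm and grips with 20 to 120 N. Pads are 22 mm wide; open, the fingers measure 114 mm over their backs; the gripper's body (76 mm by 85 mm) begins 54 mm behind the grasp point. The pads swing forward as they close: fully open they stand 13 mm farther back than shut.
Start: joints at [70.078, 26.849, -2.785, 87.806, 1.381, 65.374, -4.715], TCP at [0.212, -0.641, 0.231] pointing down, gripper open.
Joint ranges: [-148.3, 148.3], [-19.14, 114.17], [-79.39, 73.82], [5.75, 140.21], [-59.74, 239.74], [12.07, 113.84], [-152.46, 152.46]. Speed limits (degrees/s): [147.25, 147.25, 180, 180, 180, 180, 180].

### API

Orientations are given as a 3x3 rotation matrix whose columns are the frame's x, y, z axes.
In Python, from rig import telemetry, grab_frame, env, recognise, cut_out gives the robot as it stands. The module is installed in compiled form; this text tells all that it offers.
- The arm moves only by the tool run_rows, called after ">>>" as name(argument=value, ...) on one line, values as JSON. Schema: {"type":"object","properties":{"steps":{"type":"array","items":{"type":"number"},"minItems":7,"maxItems":70},"clamp_n":{"type":"number"},"only":{"type":"string"},"quiet":{"type":"boolean"},"lines":{"type":"string"}},"required":["steps"],"additionalProperties":false}. steps is one flat list of numbers that holds 1 to 10 rows one after another, with no inner brackets; each row has 7 numbers: a rotation vector rx, ry, rz in parts of the range, where 1.0 means 180 degrees, then dx, dy, dz in parts of the range, where 1.0 means 1 m, then the finger opening in m; each row is the pose to reach, as a shift and turn from the pose commanded when the call began, along the tool's axes at that moment; what a row does not reach only later rows make up. A row lasts 1/8 s, in which the tool goes at most 0.0625 m and 10.7 degrees, less where a joint would pass 70% of its speed; a pose out of reach is approached as far as the arm can. The fingers move at their own pace and stop on an object; clamp_n is the grip in N (left out, the last holds). Time passes only in rows, so rows that do not move let the fingers close. The tool returns the time, the measured TCP pose, the force, the opening and the grip force at its end. only (a regular expression) keeps the lines of the reply that match it, lines (a string "A,B") keeps lines A to B, and quiet returns only ok. Input that does not fit is refused with a message, and nothing moves.
- telemetry.read_state(): the state, without advancing time (a new reading comes with each control period).
- grab_frame(name): name is "scene" or "top" or "wrist"; returns a dict with "color" (420x560x3 uint8, blue, green, red), "range_z" (420x560 float32, m along the optical axis (not along the pixel's ray), 0 where there is no reading), "K" (3x3 intrinsics, pixels), "D" ([k1, k2, p1, p2, k3] as OpenCV has them; the pictures are not rectified), "eye" and "orientation" of the camera in the world. Camera axes: x right, y up, looking along -z (the intrinsics and any distortion apply to the point x, -y, -z); pixel columns grow to the right and rows downward; lengths in m; the calibration is good to about 2 mm. A picture is of the moment at which its call begins.
- env.finish_job(): hands the job in; it is judged then, once.
Trained networks look in a picture, given as the dict that the camera call returned (one of the last four; its "shot" number tells which), for a name from the list of things; names that differ only in an ending like _2 or _b are one class to them, and where a whole thing is asked for, a point or a joint stands for the part that bears it (a point fixed in the world has none). Each returns a list of dicts, best first, with "p" (0 to 1); they miss things now and then, are a little off and sometimes report something else, mostly with a low value. They report only what shows in the picture. A call takes as long as a camera call.
- recognise(picture, name): "at" ([x, y, z] in m, in world coordinates, good to about 4 mm: the middle of the surface that is visible of it).
- cut_out(picture, name): "region" (420x560 bool, what is visible of it).
The state is a dict: "time": time; "joint_positions": joint angles; "joint_velocities": joint speeds; "joint_torque": joint torques, N m; "position": TCP position; "eef_rot": TCP orientation; "wrist_force": force on the tool from outside, world axes, zero at the start; "moment": the same for the moment, N m; "grip_width": finger opening in m; "finger_force": force on a finger pad.
Only numpy, scipy, OpenCV 4.12 (cv2) and the standard library are available. Lean on these libraries where they do the work, as an engineer would, in place of code of your own. Each camera call takes 0.05 s, during which the arm holds its last target. There are 200 camera calls.

### The job

The little plywood cupboard on the bench stands ajar, held by a child-safety catch behind its door. Reach down through the gap behind the door's top edge, press the sprung catch down to free the door rather than forcing it, swing the door wide open to about a right angle and leave it there with the catch sprung back up. Do not disturb the things standing on and around the cupboard.

Things in the scene. Friction and masses are not known exactly. Their poses are not given: they have to be found in the camera images.
- cupboard: plywood cupboard fixed on the bench, 100 deep (its x) x 220 wide (its y) x 170 mm high, walls 12. Origin: centre of the underside on the bench; its -x side is the front with the door, the carcass's front plane at x = -50 mm. Place and yaw differ every time.
- door_axis (a point): point on the door's vertical hinge line: in the carcass's front plane, at its left (+y) edge, 170 mm above the bench (level with the tops of cupboard and door). Axes as the cupboard's.
- cupboard_door (a joint): door angle, rad, about the vertical through door_axis: 0 shut, grows as the free right (-y) edge swings out towards the robot; ends at 1.9. Starts ajar at 0.28 to 0.31; the catch stops it at about 0.34. Moves stiffly (about 1 N at the catch) and stays where left.
- door_edge (a point): top rear corner of the door's free edge, 218 mm from the hinge line, 170 mm above the bench. The door is a pale wood panel 218 wide, 14 thick, its back in the plane of the hinge line, a small dark knob on its front near the free edge. x points from the door's back into the cupboard, y along the door to the hinge.
- catch (a joint): downward travel of the sprung catch, m: 0 up (at rest), 0.016 fully down. It slides straight down without tilting wherever pressed: about 2 N to start, 5.5 N at 10 mm, 8 N at the end; springs up when let go. From 9 mm down its hook is clear and the door free to swing; past a door angle of 0.45 the catch no longer matters.
- catch_pad (a point): where to press: upper face of the catch bar, mid-width, 25 mm behind the door's back and 150 mm from the hinge line, about mid-gap between door and cupboard front. The gap here is 42 to 50 mm wide, open from above; the bar lies 24 mm below the top edges. x points from the door along the bar into the cupboard, y to the hinge, z up. Moves with door and catch.
- catch_hook (a point): top of the hook at the bar's inner end, 68 mm behind the door's back. The grey plastic bar, 18 mm wide, reaches 73 mm straight back from the door's back; the hook, 10 mm tall, stands up behind a steel strip under the cupboard's top board.
- adj_wrench: adjustable wrench 48 x 218 x 13 mm lying on the rear half of the cupboard's top, along its width; origin at the centre of its underside. Leave it there.
- oil_can: oil can with a long spout, 79 x 101 x 168 mm, loose, standing left of the cupboard; origin at the centre of its underside. Leave alone.
- screw_tin: open round tin of screws, 74 mm across, 45 mm high, loose, right of the cupboard; origin at the centre of its underside. Leave alone.
- sanding_block: brown sanding block 67 x 112 x 36 mm, loose on the bench to the left; origin at the centre of its underside. Leave alone.
- tape_measure: tape measure 38 x 85 x 66 mm, loose on the bench to the left; origin at the centre of its underside. Leave alone.
- block_beech: beech offcut 60 x 160 x 30 mm, loose on the bench to the far left; origin at the centre of its underside. Leave alone.

How it is judged (in metres and radians):
On the way:
1. the catch is pressed down at least 9 mm while the door is still within its latched range (below 0.40 rad) (value of joint catch above 0.009 m and value of joint cupboard_door below 0.4 rad), for 0.1 s.
At the end, for the whole second after the job is handed in: the door stands still, open by more than 1.2 rad (about 70 degrees), and the catch is sprung back up (within 3 mm of its rest) (value of joint cupboard_door above 1.2 rad and velocity of joint cupboard_door between -0.05 and 0.05 rad/s and value of joint catch below 0.003 m); the robot touches nothing.
It fails at once if a bystander (wrench, oil can, tin, sanding block, tape measure, beech offcut) is moved more than 30 mm from its start (distance of any of adj_wrench, oil_can, screw_tin, sanding_block, tape_measure, block_beech from where it was at the start of the episode above 0.03 m).
It also fails if it takes over 38 s, if anything falls off the work surface, if the arm or the gripper's body presses on something with over 40 N, if the wrist force passes 120 N, or if a joint passes its speed limit or range.

## Working session

There is one attempt and no reset: what is moved stays moved. The work goes in short steps, Python scripts to look and compute and a tool call to move; the robot and the scene stay as the last step left them, time stands still between calls to the robot, and variables do not carry over. Pictures are saved under pics/ and viewed, at most 10 in all, crops included, and the job is handed in when it is done.

```bash
mkdir -p pics; cat > h.py <<'E'
import numpy as np, cv2
from rig import telemetry, grab_frame, env, recognise, cut_out
def cloud(f):
    h,w=f["range_z"].shape
    u,v=np.meshgrid(np.arange(w),np.arange(h))
    n=cv2.undistortPoints(np.stack([u,v],-1).reshape(-1,1,2).astype(np.float64),f["K"],np.array(f["D"],float)).reshape(h,w,2)
    z=f["range_z"]
    P=np.stack([n[...,0]*z,-n[...,1]*z,-z],-1)
    return P@np.array(f["orientation"]).T+np.array(f["eye"])
def st():
    s=telemetry.read_state()
    return s
E
python3 - <<'E'
from h import *
s=st();print(s["time"],np.round(s["position"],4),np.round(s["eef_rot"],3),s["wrist_force"])
for n in ["scene","top"]:
    f=grab_frame(n);cv2.imwrite(f"pics/{n}0.png",f["color"]);print(n,np.round(f["eye"],3))
    for o in ["door_edge","catch_pad","catch_hook","door_axis","cupboard","oil_can","screw_tin","adj_wrench","tape_measure"]:
        print(o,[(round(d["p"],2),np.round(d["at"],3).tolist()) for d in recognise(f,o)[:2]])
    np.savez(f"{n}0.npz",P=cloud(f),c=f["color"])
E
```

```text
0.0 [ 0.2114 -0.6404  0.2303] [[ 0.95   0.313 -0.001]
 [ 0.313 -0.95   0.002]
 [-0.    -0.002 -1.   ]] [ 1.08415137 -0.33974232 -0.05865129]
scene [-0.283  1.153  1.057]
door_edge [(0.69, [0.568, -0.246, 0.102]), (0.31, [0.644, -0.01, 0.052])]
catch_pad []
catch_hook []
door_axis [(0.69, [0.602, -0.219, 0.116])]
cupboard [(0.81, [0.602, -0.221, 0.115])]
oil_can [(0.68, [0.642, -0.013, 0.053])]
screw_tin []
adj_wrench [(0.47, [0.68, -0.265, 0.182])]
tape_measure [(0.67, [0.588, 0.379, 0.045])]
top [0.351 0.039 1.822]
door_edge [(0.67, [0.572, -0.266, 0.142])]
catch_pad [(0.43, [0.59, -0.303, 0.144])]
catch_hook [(0.48, [0.588, -0.308, 0.145])]
door_axis [(0.94, [0.622, -0.264, 0.166])]
cupboard [(0.65, [0.626, -0.264, 0.17])]
oil_can [(0.81, [0.65, -0.026, 0.064])]
screw_tin [(0.64, [0.601, -0.459, 0.024])]
adj_wrench [(0.61, [0.686, -0.276, 0.182])]
tape_measure [(0.77, [0.595, 0.349, 0.058])]
```

View images.

```bash
python3 - <<'E'
import numpy as np,cv2
d=np.load("top0.npz");P=d["P"];c=d["c"]
m=(P[...,0]>.45)&(P[...,0]<.8)&(P[...,1]>-.55)&(P[...,1]<.1)
v,u=np.where(m);print(u.min(),u.max(),v.min(),v.max())
a=c[v.min():v.max(),u.min():u.max()];a=cv2.resize(a,None,fx=3.5,fy=3.5,interpolation=cv2.INTER_CUBIC);print(a.shape)
s=cv2.resize(cv2.imread("pics/scene0.png"),(560,420))
cv2.imwrite("pics/topc.png",a[:600,:800])
t=(P[...,2]>.155)&(P[...,2]<.177)&m
# rasterise height at 5 mm
np.save("t.npy",P[t])
im=np.zeros((400,700,3),np.uint8)
for h,col in [((.155,.177),(255,255,255)),((.177,.3),(0,0,255)),((.135,.155),(0,255,0)),((.01,.135),(90,60,0))]:
    q=P[m&(P[...,2]>h[0])&(P[...,2]<h[1])]
    for p in q: cv2.circle(im,(int((.1-p[1])*1000),int((.82-p[0])*1000)),1,col,-1)
cv2.imwrite("pics/map.png",im)
E
```

```text
249 425 135 237
(357, 616, 3)
```

View pics/topc.png

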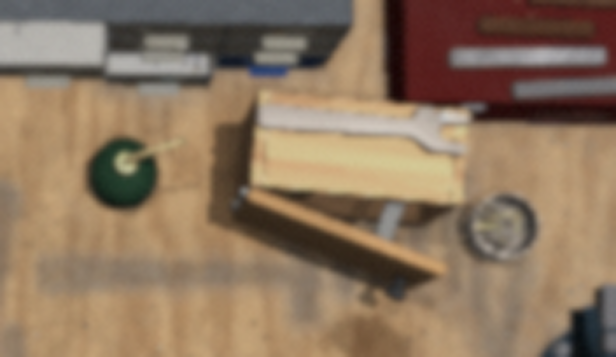

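View pics/map.png

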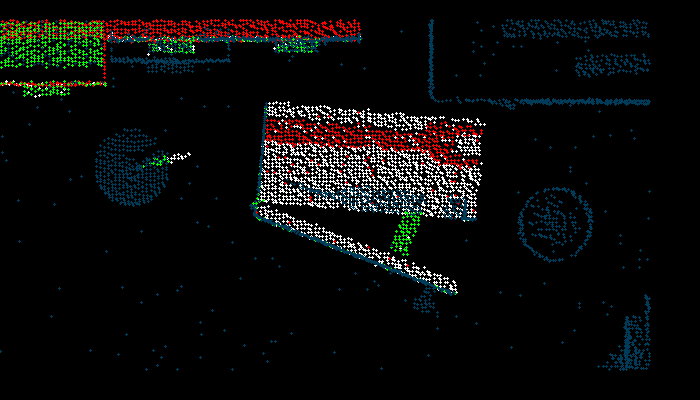

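View pics/scene0.png

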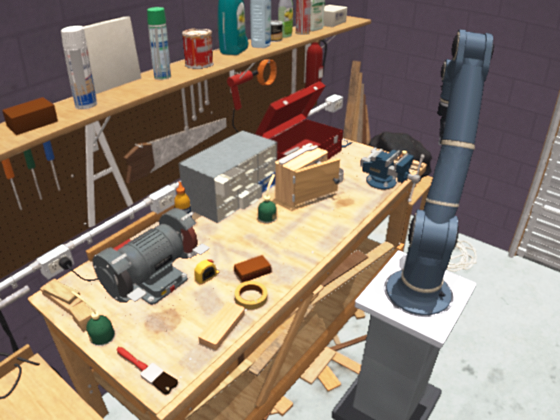

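```bash
cat > fit.py <<'E'
import numpy as np,cv2
P=np.load("top0.npz")["P"]
x,y,z=P[...,0],P[...,1],P[...,2]
t=(z>.158)&(z<.178)&(x>.5)&(x<.75)&(y>-.39)&(y<-.14)
q=P[t][:,:2]
# cupboard front edge: per y-bin, biggest gap
lo=[];hi=[];front=[]
for yb in np.arange(-.345,-.21,.006):
    s=np.sort(q[abs(q[:,1]-yb)<.004][:,0])
    if len(s)<4: continue
    g=np.diff(s);i=np.argmax(g)
    if g[i]<.012: continue
    lo.append((yb,s[0]));hi.append((yb,s[i]));front.append((yb,s[i+1]))
for n,a in [("doorfront",lo),("doorback",hi),("cup",front)]:
    a=np.array(a);k=np.polyfit(a[:,0],a[:,1],1);r=a[:,1]-np.polyval(k,a[:,0]);k=np.polyfit(a[abs(r)<.004][:,0],a[abs(r)<.004][:,1],1)
    print(n,len(a),k,np.degrees(np.arctan(k[0])),np.std(r))
    if n=="doorback":kb=k
    if n=="cup":kc=k
Y=(kc[1]-kb[1])/(kb[0]-kc[0]);print("hinge",np.polyval(kb,Y),Y,"angle",np.arctan(kb[0])-np.arctan(kc[0]))
d=q[[p[0]<np.polyval(kb,p[1])+.004 for p in q]];print("door free end y",d[:,1].min(),"hinge end",d[:,1].max(), "top z",np.median(P[t][:,2]))
c=(z>.135)&(z<.156)&(x>.55)&(x<.63)&(y>-.34)&(y<-.27);c=P[c];print("bar",len(c),np.median(c,0))
r=cv2.minAreaRect(c[:,:2].astype(np.float32)*1000);print(r)
E
python3 fit.py
```

```text
doorfront 23 [0.40095585 0.66645164] 21.84860603322445 0.001589124555549229
doorback 23 [0.39970255 0.68106664] 21.786716076111098 0.0011585382804666844
cup 23 [0.08073381 0.63106294] 4.6156958108255886 0.0006918220909948182
hinge 0.6184065655525742 -0.1567667620739671 angle 0.2996908395559023
door free end y -0.35637856970547377 hinge end -0.1542864364655466 top z 0.16991776796272617
bar 66 [ 0.58586342 -0.3045592   0.14589298]
((579.5780029296875, -301.13629150390625), (25.41803741455078, 68.06163024902344), 55.221073150634766)
```

The rows are not in the units I measure in: turns go in shares of 180 degrees. I convert before sending: 40 degrees is 0.2222.

>>> run_rows(steps=[0,0,0.1111,0.23,-0.1,-0.01,0,0,0,0.1111,0.23,-0.1,-0.01,0,0,0,0.2222,0.23,-0.1,-0.01,0,0,0,0.2222,0.23,-0.1,-0.01,0,0,0,0.2222,0.4607,-0.2009,-0.01,0,0,0,0.2222,0.4607,-0.2009,-0.01,0,0,0,0.2222,0.4607,-0.2009,-0.01,0,0,0,0.2222,0.4607,-0.2009,-0.01,0,0,0,0.2222,0.4607,-0.2009,-0.01,0,0,0,0.2222,0.4607,-0.2009,-0.01,0], clamp_n=60)

```text
time: 2.25
position: [0.5861, -0.3058, 0.2411]
eef_rot: [[0.929, -0.37, -0.001], [-0.37, -0.929, -0.0], [-0.0, 0.001, -1.0]]
wrist_force: [-0.9, -0.7, 0.8]
grip_width: 0.0002
finger_force: 0.0
```

```bash
python3 - <<'E'
from h import *
s=st();print(s["time"],np.round(s["position"],4),np.round(s["eef_rot"],3),np.round(s["wrist_force"],2),s["grip_width"],np.round(s["joint_positions"],1))
f=grab_frame("wrist");cv2.imwrite("pics/w1.png",f["color"]);P=cloud(f)
np.savez("w1.npz",P=P,c=f["color"])
c=P[(P[...,2]>.135)&(P[...,2]<.156)&(P[...,0]>.55)&(P[...,0]<.62)&(P[...,1]>-.34)&(P[...,1]<-.27)]
print(len(c),np.median(c,0) if len(c) else 0)
for o in ["catch_pad"]: print(recognise(f,o)[:2])
E
```

```text
2.25 [ 0.5861 -0.3058  0.2411] [[ 0.929 -0.37  -0.001]
 [-0.37  -0.929 -0.   ]
 [-0.     0.001 -1.   ]] [-0.88 -0.66  0.77] 0.00018890907040530145 [ 26.1  25.1  -3.1  89.2   1.5  65.7 -89. ]
1968 [ 0.57218082 -0.3049025   0.14609537]
[{'at': [0.5834, -0.3021, 0.1477], 'p': 0.72}, {'at': [0.6551, -0.0451, 0.0659], 'p': 0.5}]
```

View pics/w1.png

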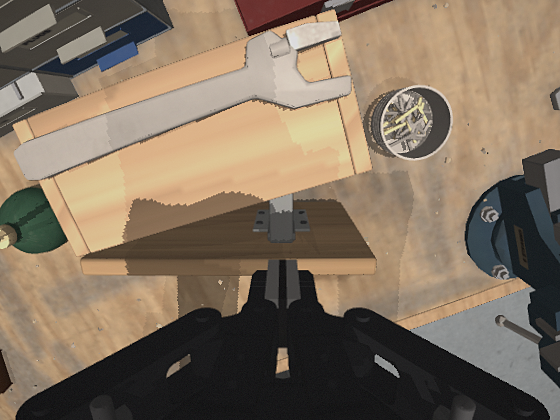

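```bash
python3 - <<'E'
import numpy as np
P=np.load("w1.npz")["P"].reshape(-1,3)
T=np.array([.5861,-.3058]);xd=np.array([.929,-.37]);yd=np.array([.37,.929])
q=P[:,:2]-T;a=q@xd;b=q@yd
for z0,z1,n in [(.163,.177,"top"),(.138,.153,"bar")]:
    for bb in [-.012,0,.012]:
        m=(P[:,2]>z0)&(P[:,2]<z1)&(abs(b-bb)<.004)&(abs(a)<.06)
        s=np.sort(a[m]);g=np.diff(s);i=np.argmax(g) if len(g) else 0
        print(n,bb,len(s),np.round([s[0],s[i],s[i+1],s[-1]],4) if len(s)>1 else s)
m=(P[:,2]>.142)&(P[:,2]<.150)&(a>-.02)&(a<.015)
print("bar y",np.percentile(b[m],[2,50,98]))
E
```

```text
top -0.012 762 [-0.0326 -0.0232  0.0242  0.06  ]
top 0 746 [-0.0248 -0.0234  0.0212  0.06  ]
top 0.012 930 [-0.0325 -0.0236  0.0166  0.06  ]
bar -0.012 169 [-0.0245 -0.0232 -0.0214  0.0181]
bar 0 528 [-0.0245 -0.0235 -0.0214  0.0168]
bar 0.012 125 [-0.0248  0.0008  0.0108  0.0121]
bar y [-0.00964819 -0.00032704  0.00819769]
```

>>> run_rows(steps=[0,0,0,-0.004,0,0.04,0,0,0,0,-0.004,0,0.07,0,0,0,0,-0.004,0,0.09,0,0,0,0,-0.004,0,0.096,0,0,0,0,-0.004,0,0.102,0,0,0,0,-0.004,0,0.107,0,0,0,0,-0.004,0,0.109,0,0,0,0,-0.004,0,0.109,0])

```text
time: 3.35
position: [0.5827, -0.3065, 0.1338]
eef_rot: [[0.928, -0.371, 0.002], [-0.371, -0.928, -0.003], [0.003, 0.002, -1.0]]
wrist_force: [-1.1, -3.4, 6.6]
grip_width: -0.0002
finger_force: 3.0
```

```bash
python3 - <<'E'
import numpy as np
H=np.array([.6184,-.1568]);t0=.2997;C=np.array([.5824,-.3043])
R0=np.array([[.9284,-.3715],[-.3715,-.9284]]) # cols tool x,y
phi=np.arctan2(-.9284,-.3715)
for th in [.3,.35,.42,.5,.6,.7,.8,.95,1.1,1.25,1.4,1.5]:
    rot=min(th-t0,np.radians(45));de=max(th-t0-rot,0)
    a=phi-(th-t0);r=np.array([np.cos(a),np.sin(a)]);n=np.array([-r[1],r[0]])
    c=H+.150*r+(.011*np.cos(de)+.0145*np.sin(de))*n
    print(th,round(np.degrees(rot),1),np.round(R0.T@(c-C),4),np.round(c,3),round(np.hypot(*c),3))
E
```

```text
0.3 0.0 [-0.0104 -0.0003] [ 0.573 -0.3  ] 0.647
0.35 2.9 [-0.0179  0.    ] [ 0.566 -0.298] 0.639
0.42 6.9 [-0.0285 -0.0001] [ 0.556 -0.294] 0.629
0.5 11.5 [-0.0404 -0.0011] [ 0.545 -0.288] 0.617
0.6 17.2 [-0.0552 -0.0038] [ 0.533 -0.28 ] 0.602
0.7 22.9 [-0.0697 -0.0079] [ 0.521 -0.271] 0.587
0.8 28.7 [-0.0837 -0.0134] [ 0.51  -0.261] 0.573
0.95 37.3 [-0.1034 -0.0243] [ 0.495 -0.243] 0.552
1.1 45.0 [-0.1212 -0.0378] [ 0.484 -0.224] 0.533
1.25 45.0 [-0.1357 -0.0523] [ 0.476 -0.205] 0.518
1.4 45.0 [-0.1483 -0.069 ] [ 0.47  -0.185] 0.505
1.5 45.0 [-0.1554 -0.0812] [ 0.468 -0.171] 0.499
```

Converted, 17 degrees is 0.0944.

>>> run_rows(steps=[0,0,0,0,0,0.001,0,0,0,0,-0.005,0,0.001,0,0,0,0,-0.01,0,0.001,0,0,0,0.0167,-0.018,0,0.001,0,0,0,0.0389,-0.0285,0,0.001,0,0,0,0.0639,-0.0405,-0.001,0.001,0,0,0,0.0778,-0.048,-0.002,0.001,0,0,0,0.0944,-0.055,-0.004,0.001,0,0,0,0.0944,-0.055,-0.004,0.001,0])

```text
time: 4.47
position: [0.5326, -0.2815, 0.1329]
eef_rot: [[0.779, -0.627, 0.001], [-0.627, -0.779, -0.002], [0.002, 0.001, -1.0]]
wrist_force: [-2.6, -2.3, 6.7]
grip_width: 0.0001
finger_force: 3.2
```

```bash
python3 - <<'E'
from h import *
f=grab_frame("top");c=f["color"];P=cloud(f);np.savez("top1.npz",P=P,c=c)
cv2.imwrite("pics/t1.png",cv2.resize(c[135:260,249:425],None,fx=3.5,fy=3.5))
print(np.round(st()["wrist_force"],1))
E
```

```text
[-2.7 -3.   6.1]
```

View pics/t1.png

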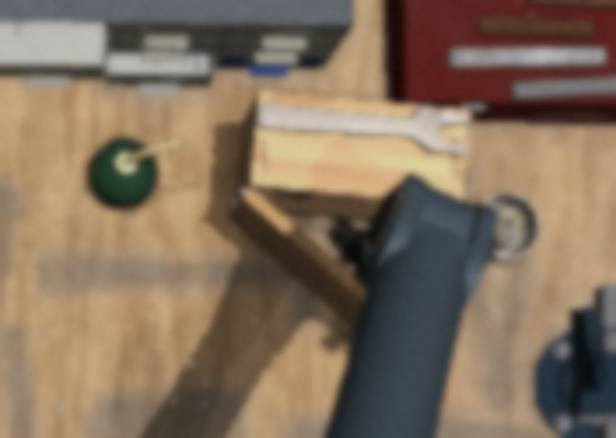

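```bash
python3 - <<'E'
import numpy as np
H=np.array([.6184,-.1568]);t0=.2997;C=np.array([.5331,-.2802])
g=-np.radians(21.8+17);R0=np.array([[np.cos(g),np.sin(g)],[np.sin(g),-np.cos(g)]])
phi=np.arctan2(-.9284,-.3715)
for th in [.6,.7,.8,.9,1.0,1.1,1.2,1.3,1.4,1.5,1.55]:
    rot=min(th-t0,np.radians(45));de=max(th-t0-rot,0)
    a=phi-(th-t0);r=np.array([np.cos(a),np.sin(a)]);n=np.array([-r[1],r[0]])
    c=H+.150*r+(.011*np.cos(de)+.0145*np.sin(de))*n
    print(th,round(np.degrees(rot)-17,1),np.round(R0.T@(c-C),4),np.round(c,3))
E
```

```text
0.6 0.2 [-0.0004  0.0004] [ 0.533 -0.28 ]
0.7 5.9 [-0.0154  0.0007] [ 0.521 -0.271]
0.8 11.7 [-0.0304 -0.0005] [ 0.51  -0.261]
0.9 17.4 [-0.0452 -0.0032] [ 0.5   -0.249]
1.0 23.1 [-0.0597 -0.0074] [ 0.491 -0.237]
1.1 28.0 [-0.0734 -0.0128] [ 0.484 -0.224]
1.2 28.0 [-0.0856 -0.019 ] [ 0.478 -0.212]
1.3 28.0 [-0.0974 -0.0263] [ 0.474 -0.199]
1.4 28.0 [-0.1085 -0.0348] [ 0.47  -0.185]
1.5 28.0 [-0.1188 -0.0443] [ 0.468 -0.171]
1.55 28.0 [-0.1237 -0.0495] [ 0.468 -0.164]
```

Converted, 28 degrees is 0.1556.

>>> run_rows(steps=[0,0,0,0,0,-0.022,0,0,0,0.0333,-0.015,0,-0.022,0,0,0,0.0667,-0.03,0,-0.022,0,0,0,0.0944,-0.045,-0.003,-0.022,0,0,0,0.1278,-0.06,-0.007,-0.022,0,0,0,0.1556,-0.073,-0.013,-0.022,0,0,0,0.1556,-0.086,-0.019,-0.022,0,0,0,0.1556,-0.097,-0.026,-0.022,0,0,0,0.1556,-0.1085,-0.035,-0.022,0,0,0,0.1556,-0.119,-0.044,-0.022,0])

```text
time: 5.78
position: [0.4674, -0.1705, 0.1534]
eef_rot: [[0.395, -0.918, 0.0], [-0.918, -0.395, -0.0], [0.0, -0.0, -1.0]]
wrist_force: [0.4, -1.0, -0.1]
grip_width: 0.0
finger_force: 0.5
```

>>> run_rows(steps=[0,0,0,0,0,0,0,0,0,0,0.008,0,0,0,0,0,0,0.01,0,-0.04,0,0,0,0,0.01,0,-0.1,0,0,0,0,0.07,0,-0.12,0,0,0,0,0.13,0,-0.12,0,0,0,0,0.19,0,-0.12,0,0,0,0,0.19,0,-0.12,0,0,0,0,0.19,0,-0.12,0])

```text
time: 6.9
position: [0.5421, -0.3462, 0.2726]
eef_rot: [[0.394, -0.919, -0.001], [-0.919, -0.394, 0.001], [-0.001, 0.001, -1.0]]
wrist_force: [-0.0, 0.2, 0.6]
grip_width: -0.0002
finger_force: 0.0
```

```bash
python3 - <<'E'
from h import *
f=grab_frame("top");c=f["color"];P=cloud(f)
cv2.imwrite("pics/t2.png",cv2.resize(c[135:260,249:425],None,fx=3.5,fy=3.5))
q=P[(P[...,2]>.16)&(P[...,2]<.178)&(P[...,0]>.37)&(P[...,0]<.59)&(abs(P[...,1]+.16)<.08)][:,:2]
q=q.astype(np.float32);v=cv2.fitLine(q,cv2.DIST_HUBER,0,.01,.01).ravel();print(len(q),v,q.min(0),q.max(0),"theta",np.arctan(v[0]/v[1]))
c=P[(P[...,2]>.12)&(P[...,2]<.158)&(P[...,0]>.42)&(P[...,0]<.53)&(P[...,1]<-.175)&(P[...,1]>-.25)];print("bar",len(c),np.median(c,0))
for o in ["oil_can","screw_tin","adj_wrench","tape_measure"]: print(o,[(round(d["p"],2),np.round(d["at"],3).tolist()) for d in recognise(f,o)[:1]])
E
```

```text
206 [ 0.9999632   0.00857414  0.4955283  -0.14800192] [ 0.40284088 -0.22641614] [ 0.5873267  -0.13995396] theta 1.5622221
bar 71 [ 0.46959921 -0.2035839   0.14616597]
oil_can [(0.77, [0.652, -0.029, 0.063])]
screw_tin []
adj_wrench [(0.65, [0.685, -0.277, 0.179])]
tape_measure [(0.57, [0.596, 0.355, 0.057])]
```

View pics/t2.png

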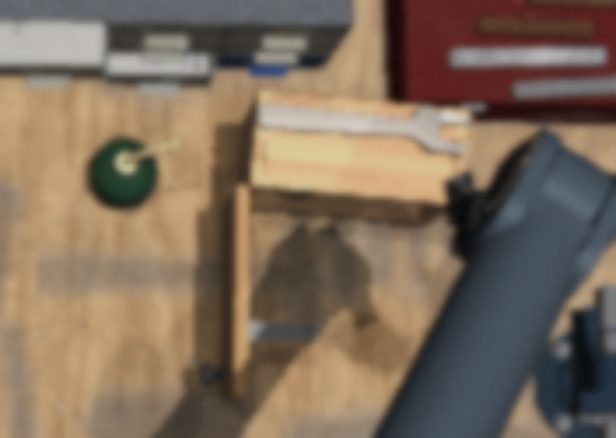

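The door (column 240, rows 185–395) stands at about 90°. The bar at (285,330) is back up at 0.146 m, the neighbours I can see haven't moved, and the arm is clear.

```bash
python3 -c "
from rig import env; print(env.finish_job())"
```

```text
the job is handed in; nothing more can be done
None
```

I pressed the catch down about 12 mm, which freed the door, and swung it open to roughly 90°; the catch is back up, the arm is clear, and I handed the job in at about 7 s, though it returned no verdict. The oil can, wrench and tape measure showed no movement; the tin was hidden by the arm, and I did not re-check the sanding block and beech offcut, which the arm never went near.

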